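Set up the backing board and present a chandelier stem

ROBOT

A 6-joint arm with a two-finger parallel gripper is mounted at the origin on the work surface. World frame = base frame: x ahead of the robot, y to its left, z up, the work surface at z = 0. Lengths are in m, angles in rad, forces in N, time in s.
With the tool pointing down it reaches from about 0.25 to 0.775 m from the base axis. Payload 4 kg.
Tool frame: the origin (TCP) lies on the centre line of the jaws, within the pads' length; the fingertips stand 8 mm ahead of it and the grasp point (between the pads) lies 11 mm behind it; z points along the fingers, y is the direction in which the jaws open and shut (so a half turn about z gives the same grasp; the last joint's range is limited). The gripper opens to 94 mm and grips with 3 to 60 N. Pads are 16 mm wide; open, the fingers measure 119 mm over their backs; the gripper's body (75 mm by 177 mm) begins 78 mm behind the grasp point.
Start: joints at [1.009, 0.087, 1.371, -0, 1.684, -0.103], TCP at [0.244, 0.493, 0.214] pointing down, gripper open.
Joint ranges: [-3.1, 3.1], [-0.76, 2.03], [0.27, 2.55], [-1.08, 4.22], [0.17, 2.65], [-2.57, 2.57]. Speed limits (rad/s): [2.79, 2.79, 3.14, 3.14, 3.14, 3.14].

INTERFACE

Orientations are given as [roll, pitch, yaw] about the fixed x, y, z axes, in that order (R = Rz(yaw) Ry(pitch) Rx(roll)).
In Python, from bench import * gives the robot as it stands.
- The arm moves only by the tool step_arm, never from a script. Its argument "steps" is a list of rows, each an object of numbers: "jaw": the opening, from 0 (shut) to 1 (fully open); "tx", "ty", "tz": the shift along the tool's x, y, z in m; "ax", "ay", "az": the turn, a rotation vector about the tool's x, y, z in rad. In form: [{"jaw": .., "tx": .., "ty": .., "tz": .., "ax": .., "ay": .., "az": ..}, ...]. A call has 1 to 8 rows; each row is the pose to reach, as a shift and turn from the pose measured when the call began, along the tool's axes at that moment; what a row does not reach only later rows make up. A row lasts 1/10 s, in which the tool goes at most 50 mm and 8.59 degrees, less where a joint would pass 70% of its speed; a pose out of reach is approached as far as the arm can. A call with a gripper value outside its range is refused whole. The fingers move at their own pace and stop on an object; the grip force is fixed at half the most. Time passes only in rows, so rows that repeat a pose let the fingers close. It gives the time, the measured TCP pose, the force and the opening at its end, in the units of the state.
- get_obs(): the state, without advancing time (a new reading comes with each control period).
- snapshot(name): name is "scene" or "top" or "wrist"; returns (picture, depth): 420x560x3 uint8, red, green, blue; 420x560 float32, m along the optical axis (not along the pixel's ray), 0 where there is no reading.
- camera_model(name): a dict with "intrinsics" (3x3 intrinsics, pixels), "origin" and "orientation" of the camera in the world. Camera axes: x right, y down, z forward; pixel columns grow to the right and rows downward; lengths in m; the calibration is good to about 2 mm. A picture is of the moment at which its call begins: read the wrist's pose just before it. camera_model takes no time and is no camera call; for the wrist camera it gives the pose at the moment of the call.
- close_job(): hands the job in, once; it reports no verdict.
Trained networks look in the newest picture that a camera, given by its name, has taken for a name from the list of things; names that differ only in an ending like _2 or _b are one class to them, and where a whole thing is asked for, a point or a joint stands for the part that bears it (a point fixed in the world has none). Each returns a list of dicts, best first, with "confidence" (0 to 1); they miss things now and then, are a little off and sometimes report something else, mostly with a low value. They report only what shows in the picture. A call takes as long as a camera call. They do not tell look-alikes from the thing itself.
- silhouettes(camera, query): "pixels" (420x560 bool, what is visible of it) and "rect" ([left, top, right, bottom] in pixels, round what is visible of it).
The state is a dict: "time": time; "joint_positions": joint angles; "qvel": joint speeds; "joint_torque": joint torques, N m; "tool_pos": TCP position; "ee_rot": TCP orientation; "wrist_force": force on the tool from outside, world axes, zero at the start; "wrist_torque": the same for the moment, N m; "width": finger opening in m.
Only numpy, scipy, OpenCV 4.12 (cv2) and the standard library are available. Lean on these libraries where they do the work, as an engineer would, in place of code of your own. Each camera call takes 0.05 s, during which the arm holds its last target. There are 200 camera calls.

TASK

Take the grey backing board from its groove block, slide it down into the slot of the viewing stand until it sits fully home, and let go of it. Then draw the brass stem with the ball head out of the sloping rack, turn it level and hold it up in front of the board, over the broad side of the stand's foot: lying along the board, its middle before the board's middle, well clear above the foot but below the board's top edge, touching nothing but the gripper. Finish while still holding it there, and leave the other two stems and the things on the table where they are.

Things in the scene. Friction and masses are not known exactly. Their poses are not given: they have to be found in the camera images.
- board: Matt grey backing board, 150 mm long (x), 8 mm thick (y), 150 mm tall (z), about 200 g, standing upright on edge in the groove block. Origin: centre of its lower edge; z up
- holder: Fixed dark wooden groove block on the left that holds the board at the start: foot 170 x 70 x 10 mm, two rails (tops 35 mm above the table) with an 11 mm wide groove between them along its x axis. The board rests on the groove's floor, 10 mm above the table. Origin: on the table under its middle
- stand: Fixed wooden viewing stand on the right: flat foot 200 (x) by 150 mm (y), 12 mm thick, reaching 115 mm to the +y side of the slot (broad side, the front) and 35 mm to the -y side. Two wooden rails with brass lead-in edges form the slot along x; rail tops 41 mm above the table. Origin: on the table under the middle of the slot
- slot (a point): Middle of the slot's floor, 12 mm above the table. The slot runs along the stand's x axis: 154 mm long with closed ends, 10.5 mm wide, about 29 mm deep with a small flared mouth. It takes the board's lower edge, either way round; seated, the board's origin is at this point and its top is 162 mm above the table
- rack: Fixed wooden rack: three square sockets (20 mm wide, 85 mm deep) at 75 mm spacing along its y axis, leaning 50 degrees from vertical towards its +x, away from the robot (heads up and away). Foot 120 x 200 x 12 mm; block top about 105 mm above the table. Origin: on the table under its middle. A stem's lower end sits 31 mm above the table, 28 mm to the -x side of the origin
- stem_ball: The stem to present: brass stem, 16 mm in diameter, in one of the rack's sockets. Origin: centre of its lower end; z runs along it towards the head. Plain 16 mm shank from 0 to 160 mm; loose fit, 85 mm of it inside the socket. Its head is a ball of 28 mm centred 194 mm from the lower end (208 mm in all). 130 to 240 g, centre of mass about 80 mm from the lower end
- stem_ball_mid (a point): Point on the axis of the ball-headed stem, 100 mm from its lower end, counted as its middle
- stem_disc: Bystander: brass stem, 16 mm in diameter, in one of the rack's sockets. Origin: centre of its lower end; z runs along it towards the head. Plain 16 mm shank from 0 to 160 mm; loose fit, 85 mm of it inside the socket. Its head is a flat disc 36 mm in diameter, 6 mm thick (196 mm in all)
- stem_cone: Bystander: brass stem, 16 mm in diameter, in one of the rack's sockets. Origin: centre of its lower end; z runs along it towards the head. Plain 16 mm shank from 0 to 160 mm; loose fit, 85 mm of it inside the socket. Its head is a pointed cone, 28 mm wide, 36 mm long (222 mm in all)
- saucer: Bystander: green glass drip saucer, 84 mm in diameter, 16 mm high, to the right of the viewing stand. Origin: centre of the underside
- jar: Bystander: small amber jar, 52 mm in diameter, 65 mm high, beyond the rack. Origin: centre of the underside
- driver: Bystander: screwdriver with a red handle, 170 mm long, lying to the left of the groove block. Origin: under its middle
- cup: Bystander: white cup, 64 mm in diameter, 50 mm high, beyond the rack on the left. Origin: centre of the underside
- sleeve: Bystander: white candle sleeve on a small round foot, 40 mm wide, 70 mm high, beyond the rack on the right. Origin: centre of the underside
Things that resemble listed ones, but are neither listed nor needed, are in the scene too. Leave any purple look-alike of the stem_ball alone.

How it is judged:
On the way, in this order (a step that is already met when the one before it is completed fails the run):
1. the board sits fully home in the stand's slot and has been let go (horizontal distance between board and slot below 0.006 m and z of board in the frame of slot below 0.004 m and angle between the y axis of board and the y axis of stand, either way round below 0.06 rad and angle between board's own z axis and vertical below 0.1 rad and contact force between the fingers and board below 0.3 N), for 0.2 s.
2. the ball-headed stem is drawn out of the rack and carried by the fingers (height (world z) of stem_ball above 0.08 m and contact force between stem_ball and rack below 0.1 N and contact force between the fingers and stem_ball above 2 N), for 0.1 s.
At the end, for the whole second after the job is handed in: Board home in the slot (6 mm sideways, 4 mm up, 0.06 rad) and released; stem held still by the fingers, level within 15 deg, along the board within 0.3 rad, its middle within 60 mm of the board's middle, 30-150 mm in front, 60-170 mm up, touching no stand, board, rack or groove block (all of step 1 and angle between stem_ball's own z axis and vertical between 1.309 and 1.833 rad and angle between the z axis of stem_ball and the x axis of stand, either way round below 0.3 rad and x of stem_ball_mid in the frame of stand between -0.06 and 0.06 m and y of stem_ball_mid in the frame of stand between 0.03 and 0.15 m and height (world z) of stem_ball_mid between 0.06 and 0.17 m and contact force between the fingers and stem_ball above 2 N and contact force between stem_ball and stand below 0.1 N and contact force between stem_ball and board below 0.1 N and contact force between stem_ball and rack below 0.1 N and contact force between stem_ball and holder below 0.1 N and linear speed of stem_ball below 0.03 m/s); the arm keeps its last pose, push and grip.
It fails at once if another stem or a thing on the table is displaced by more than 30 mm (distance of any of stem_disc, stem_cone, saucer, jar, driver, cup, sleeve from where it was at the start of the episode above 0.03 m).
It also fails if it takes over 61 s, if anything falls off the work surface, if the arm or the gripper's body presses on something with over 40 N, if the wrist force passes 120 N, or if a joint passes its speed limit or range.

## Working session

There is one attempt and no reset: what is moved stays moved. The work goes in short steps, Python scripts to look and compute and a tool call to move; the robot and the scene stay as the last step left them, time stands still between calls to the robot, and variables do not carry over. Pictures are saved under pics/ and viewed, about 8 in all and at most 12, crops included, and the job is handed in when it is done.

Besides the shell and the picture viewer there is one more tool, called after "Emit:" by a JSON object that holds its "fn" and its "kwargs", one argument or row to a line. step_arm: Moves the arm, as the interface text tells. Its arguments: {"type":"object","properties":{"steps":{"type":"array"}},"required":["steps"]}

```bash
ls; mkdir -p pics
cat > h.py <<'E'
from bench import *
import numpy as np, cv2
from scipy.spatial.transform import Rotation as R
def save(n,im): cv2.imwrite('pics/'+n+'.png',im[:,:,::-1])
def cloud(cam,d):
    K=np.array(cam["intrinsics"]);O=np.array(cam["orientation"]);O=O if O.shape==(3,3) else R.from_euler('xyz',O).as_matrix()
    v,u=np.mgrid[:d.shape[0],:d.shape[1]]
    p=np.stack([(u-K[0,2])/K[0,0]*d,(v-K[1,2])/K[1,1]*d,d],-1)
    return p@O.T+np.array(cam["origin"])
E
python3 - <<'E'
from h import *
o=get_obs();print(o)
for n in("top","scene"):
    im,d=snapshot(n);c=camera_model(n);print(n,c)
    np.savez(n+'.npz',im=im,P=cloud(c,d),d=d);save(n+'0',im)
    for q in("board","holder","stand","rack","stem_ball","stem_disc","stem_cone"):
        for r in silhouettes(n,q): 
            if r["confidence"]>.2:
                m=r["pixels"]&(d>0);print(q,round(r["confidence"],2),r["rect"],np.round(np.median(cloud(c,d)[m],0),3))
E
```

```text
pics
{'time': 0.0, 'joint_positions': array([ 1.00892835e+00,  8.79563114e-02,  1.37221221e+00, -1.24001809e-05,
        1.68359368e+00, -1.03100250e-01]), 'qvel': array([ 0.00159261,  0.00030945,  0.00135522, -0.00056703, -0.00036814,
        0.00032488]), 'joint_torque': array([-1.12056284e-06, -3.40190399e+01, -3.02422214e+01,  7.15198182e-02,
        3.32456455e-02, -1.78451728e-04]), 'tool_pos': array([0.243295  , 0.49268533, 0.21232477]), 'ee_rot': array([-3.13943336e+00, -2.11026025e-04,  2.68282332e+00]), 'wrist_force': array([ 1.18605947, -0.16890825,  0.16765406]), 'wrist_torque': array([0.00174503, 0.0055088 , 0.0470049 ]), 'width': 0.09394898546484919}
top {'intrinsics': array([[503.50378751,   0.        , 276.5348604 ],
       [  0.        , 503.50378751, 205.7489413 ],
       [  0.        ,   0.        ,   1.        ]]), 'origin': array([ 0.26129504, -0.01998049,  1.45798389]), 'orientation': array([-2.99351063e+00,  2.08599894e-03, -1.58728268e+00])}
board 0.7 [146.0, 150.2, 168.9, 214.5] [0.535 0.306 0.106]
board 0.62 [275.5, 129.5, 285.5, 176.0] [ 0.596 -0.033  0.13 
[... 734 characters left out ...]
79972])}
board 0.62 [351.9, 136.8, 399.9, 198.8] [0.545 0.303 0.104]
board 0.32 [344.8, 177.6, 401.5, 217.3] [0.572 0.286 0.019]
holder 0.79 [344.1, 175.3, 399.1, 217.5] [0.571 0.286 0.018]
holder 0.69 [114.5, 339.0, 158.8, 381.4] [ 0.518 -0.456  0.011]
stand 0.84 [158.4, 271.4, 275.2, 365.8] [ 0.556 -0.29   0.013]
stand 0.38 [353.1, 138.3, 403.9, 199.7] [0.544 0.303 0.103]
rack 0.72 [258.7, 195.9, 341.7, 272.0] [ 0.535 -0.015  0.05 ]
stem_ball 0.64 [312.3, 202.4, 354.9, 221.7] [0.599 0.035 0.132]
stem_ball 0.59 [171.4, 216.2, 189.3, 265.6] [ 0.318 -0.208  0.018]
stem_disc 0.61 [328.2, 184.0, 368.8, 208.0] [0.597 0.11  0.139]
stem_cone 0.78 [294.6, 222.5, 339.8, 239.1] [ 0.603 -0.038  0.13 ]
```

Run:
```python
import cv2
a=cv2.imread('pics/top0.png')[110:320,120:420]
b=cv2.imread('pics/scene0.png')[120:400,100:440]
cv2.imwrite('pics/a.png',cv2.resize(a,(800,560),interpolation=3));cv2.imwrite('pics/b.png',cv2.resize(b,(728,600),interpolation=3))
```

```text
(no output)
```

View pics/a.png

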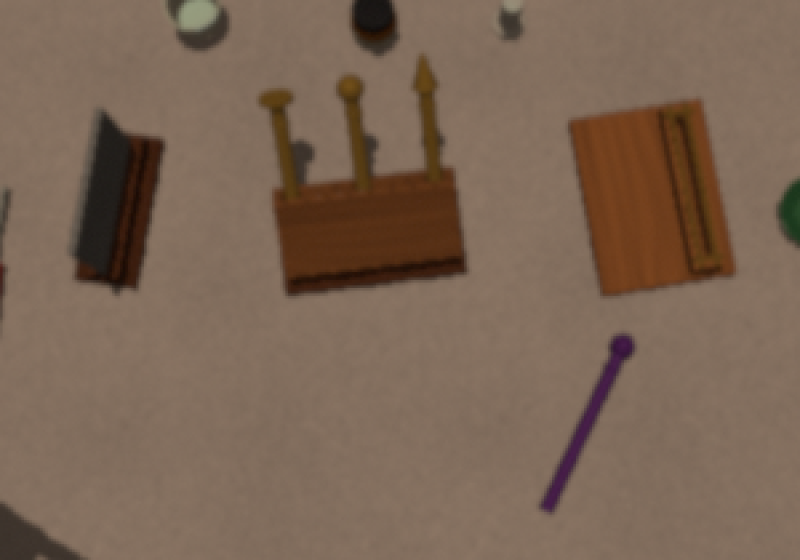

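View pics/b.png

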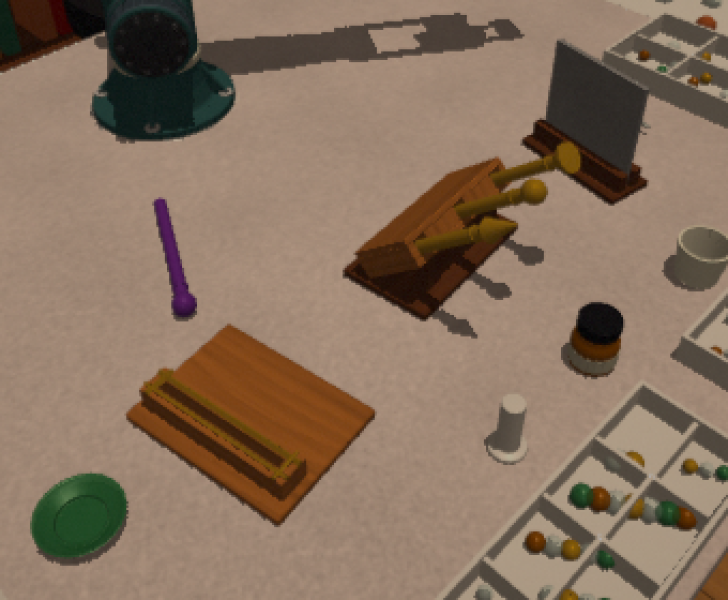

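The brass ball stem is the middle one in the rack, with its ball at top-image px (251,143) and scene px (350,209). Look-alikes are the purple rod, ball at top px (354,240), and the disc (223,147) and cone (279,137) stems. The brass ball is the target. Next I measure the geometry.

Run:
```python
from h import *
def rect(name,P,sel):
    q=P[sel][:,:2].astype(np.float32); r=cv2.minAreaRect(q*1000); print(name,len(q),'c',np.round(r[0],1),'size',np.round(r[1],1),'ang',round(r[2],2))
for n in("top","scene"):
    f=np.load(n+'.npz');P=f['P'];x,y,z=P[...,0],P[...,1],P[...,2];ok=f['d']>0
    print(n,'table z',np.median(z[ok&(abs(x-.4)<.05)&(abs(y+.1)<.05)]))
    B=ok&(x>.4)&(x<.68)&(y>.2)&(y<.4)
    rect('boardall',P,B&(z>.05)&(z<.17)); rect('board top',P,B&(z>.150)&(z<.17))
    print(' maxz',np.percentile(z[B],[90,98,99.5]))
    rect('holder rails',P,B&(z>.028)&(z<.042));rect('holder all',P,B&(z>.006)&(z<.042))
    S=ok&(x>.4)&(x<.68)&(y>-.42)&(y<-.2)
    rect('stand all',P,S&(z>.007)&(z<.05)); rect('rails',P,S&(z>.034)&(z<.05))
    print(' rail z',np.percentile(z[S&(z>.03)],[50,90]),'foot',np.median(z[S&(z>.007)&(z<.02)]))
    K=ok&(x>.38)&(x<.72)&(y>-.12)&(y<.17)
    rect('rack foot..',P,K&(z>.007)&(x<.6)&(z<.02)); rect('rack blk',P,K&(z>.09)&(z<.112)&(x<.56))
    for q in("stem_ball","stem_disc","stem_cone"):
        pass
```

```text
top table z -0.0004526679744228934
boardall 747 c [536.3 307. ] size [ 11.1 149.7] ang 80.75
board top 214 c [536.4 307.5] size [ 10.2 149.4] ang 80.54
 maxz [0.07578802 0.15781087 0.16212836]
holder rails 362 c [536.8 307.2] size [ 40.9 159.9] ang 80.45
holder all 897 c [540.3 300.9] size [278.4 196.1] ang 0.27
stand all 3234 c [ 540.3 -310. ] size [279.1 219.6] ang 0.09
rails 566 c [ 546.  -316.8] size [182.3  36.5] ang 8.4
 rail z [0.03848608 0.0432605 ] foot 0.011852668047473092
rack foot.. 493 c [486.4  20.9] size [281.4 212. ] ang 89.99
rack blk 589 c [532.7  35.1] size [ 53.3 188.1] ang 0.49
scene table z 0.0007498295719639558
boardall 1628 c [537.7 305.7] size [ 14.5 153.7] ang 81.13
board top 238 c [539.  305.8] size [ 13.1 150.2] ang 80.74
 maxz [0.13394516 0.15916266 0.16121233]
holder rails 362 c [538.1 304.5] size [ 41.6 161.4] ang 82.45
holder all 790 c [545.7 287.7] size [191.8  68.6] ang 4.15
stand all 5642 c [ 547.1 -309. ] size [200.8 213.9] ang 8.68
rails 1119 c [ 548.2 -317.4] size [183.4  36.3] ang 8.64
 rail z [0.03892211 0.04241125] foot 0.012722149876822575
rack foot.. 941 c [510.   30.9] size [121.5 200.2] ang 5.95
rack blk 532 c [541.6  34.7] size [ 47.9 191.5] ang 4.49
```

```bash
cat >> h.py <<'E'
def delta(pos,Rm):
    o=get_obs();R0=R.from_euler('xyz',o['ee_rot'])
    t=R0.inv().apply(np.array(pos)-o['tool_pos']);a=(R0.inv()*Rm).as_rotvec()
    print('t',np.round(t,4),'a',np.round(a,4),'mm',round(1000*np.linalg.norm(t)),'deg',round(np.degrees(np.linalg.norm(a)),1));return t,a
def down(yawdeg): return R.from_euler('xyz',[np.pi,0,np.radians(yawdeg)])
E
python3 -c "
from h import *
delta([.537,.3065,.26],down(170.6))"
```

```text
t [-0.3457 -0.0374 -0.0465] a [ 2.000e-04  1.000e-04 -2.948e-01] mm 351 deg 16.9
```

Emit:
{"fn": "step_arm", "kwargs": {
  "steps": [
    {"jaw": 0.45, "tx": -0.05, "ty": -0.005, "tz": -0.0465, "az": -0.05},
    {"jaw": 0.45, "tx": -0.09, "ty": -0.01, "tz": -0.0465, "az": -0.1},
    {"jaw": 0.45, "tx": -0.14, "ty": -0.015, "tz": -0.0465, "az": -0.15},
    {"jaw": 0.45, "tx": -0.19, "ty": -0.02, "tz": -0.0465, "az": -0.2},
    {"jaw": 0.45, "tx": -0.24, "ty": -0.026, "tz": -0.0465, "az": -0.25},
    {"jaw": 0.45, "tx": -0.29, "ty": -0.032, "tz": -0.0465, "az": -0.2948},
    {"jaw": 0.45, "tx": -0.33, "ty": -0.0374, "tz": -0.0465, "az": -0.2948},
    {"jaw": 0.45, "tx": -0.3457, "ty": -0.0374, "tz": -0.0465, "az": -0.2948}
  ]
}}

```text
invalid input
```

Run:
```python
from h import *
o=get_obs();print(o['tool_pos'],o['ee_rot'],o['width'],o['joint_positions'])
c=camera_model("wrist");im,d=snapshot("wrist");P=cloud(c,d);save('w1',im);print(c['origin'])
m=(d>0)&(P[...,2]>.15)&(P[...,2]<.17)&(abs(P[...,1]-.3)<.06)&(abs(P[...,0]-.53)<.12)
q=P[m];print(len(q),q[:,2].mean(),cv2.minAreaRect((q[:,:2]*1000).astype(np.float32)))
```

```text
[0.24361662 0.49314528 0.21353571] [3.14142186e+00 5.05063983e-05 2.68275822e+00] 0.09392690922693002 [ 1.00889151e+00  8.71784766e-02  1.37066446e+00 -3.28750474e-05
  1.68357463e+00 -1.03074096e-01]
[0.17868645 0.52507558 0.38488671]
0 nan ((0.0, 0.0), (0.0, 0.0), 0.0)<stdin>:5: RuntimeWarning: Mean of empty slice.
  ret = ret.dtype.type(ret / rcount)
```

Emit:
{"fn": "step_arm", "kwargs": {
  "steps": [
    {"jaw": 0.45, "tx": -0.05, "ty": -0.005, "tz": -0.0465, "ax": 0, "ay": 0, "az": -0.05},
    {"jaw": 0.45, "tx": -0.09, "ty": -0.01, "tz": -0.0465, "ax": 0, "ay": 0, "az": -0.1},
    {"jaw": 0.45, "tx": -0.14, "ty": -0.015, "tz": -0.0465, "ax": 0, "ay": 0, "az": -0.15},
    {"jaw": 0.45, "tx": -0.19, "ty": -0.02, "tz": -0.0465, "ax": 0, "ay": 0, "az": -0.2},
    {"jaw": 0.45, "tx": -0.24, "ty": -0.026, "tz": -0.0465, "ax": 0, "ay": 0, "az": -0.25},
    {"jaw": 0.45, "tx": -0.29, "ty": -0.032, "tz": -0.0465, "ax": 0, "ay": 0, "az": -0.295},
    {"jaw": 0.45, "tx": -0.33, "ty": -0.0374, "tz": -0.0465, "ax": 0, "ay": 0, "az": -0.295},
    {"jaw": 0.45, "tx": -0.3457, "ty": -0.0374, "tz": -0.0465, "ax": 0, "ay": 0, "az": -0.295}
  ]
}}

```text
time: 1.65
tool_pos: [0.5401, 0.3032, 0.2591]
ee_rot: [-3.14, 0.0, 2.973]
wrist_force: [-0.7, 0.5, -0.4]
width: 0.0424
```

Run:
```python
from h import *
o=get_obs();print(o['tool_pos'],o['ee_rot'],o['width'],o['joint_positions'])
c=camera_model("wrist");im,d=snapshot("wrist");P=cloud(c,d);save('w1',im);print(c['origin'])
m=(d>0)&(P[...,2]>.15)&(P[...,2]<.17)&(abs(P[...,1]-.3)<.06)&(abs(P[...,0]-.53)<.12)
q=P[m];print(len(q),q[:,2].mean(),cv2.minAreaRect((q[:,:2]*1000).astype(np.float32)) if len(q) else 0)
delta([.537,.3065,.137],down(170.6))
```

```text
[0.54013573 0.30317409 0.25909846] [-3.14012246e+00  2.61827027e-04  2.97260988e+00] 0.04243337032517576 [ 4.20725422e-01  2.41510588e-01  1.10464429e+00 -1.40292884e-03
  1.79603756e+00 -9.81400861e-01]
[0.4687592  0.31541986 0.43043121]
1285 0.16025582909740166 ((539.2103881835938, 307.7942810058594), (7.328179359436035, 148.54348754882812), 80.70703125)
t [0.0042 0.0027 0.1218] a [-0.0015  0.0005 -0.0052] mm 122 deg 0.3
```

```bash
python3 -c "
from h import *
delta([.539,.3075,.137],down(170.7))"
```

```text
t [0.0024 0.004  0.1218] a [-0.0015  0.0005 -0.007 ] mm 122 deg 0.4
```

Emit:
{"fn": "step_arm", "kwargs": {
  "steps": [
    {"jaw": 0.45, "tx": 0.0024, "ty": 0.004, "tz": 0.03, "ax": -0.0015, "ay": 0, "az": -0.007},
    {"jaw": 0.45, "tx": 0.0024, "ty": 0.004, "tz": 0.06, "ax": -0.0015, "ay": 0, "az": -0.007},
    {"jaw": 0.45, "tx": 0.0024, "ty": 0.004, "tz": 0.09, "ax": -0.0015, "ay": 0, "az": -0.007},
    {"jaw": 0.45, "tx": 0.0024, "ty": 0.004, "tz": 0.115, "ax": -0.0015, "ay": 0, "az": -0.007},
    {"jaw": 0.45, "tx": 0.0024, "ty": 0.004, "tz": 0.1218, "ax": -0.0015, "ay": 0, "az": -0.007},
    {"jaw": 0.45, "tx": 0.0024, "ty": 0.004, "tz": 0.1218, "ax": -0.0015, "ay": 0, "az": -0.007},
    {"jaw": 0.1, "tx": 0.0024, "ty": 0.004, "tz": 0.1218, "ax": -0.0015, "ay": 0, "az": -0.007},
    {"jaw": 0, "tx": 0.0024, "ty": 0.004, "tz": 0.1218, "ax": -0.0015, "ay": 0, "az": -0.007}
  ]
}}

```text
time: 2.5
tool_pos: [0.5398, 0.3083, 0.1394]
ee_rot: [3.139, 0.004, 2.98]
wrist_force: [1.0, 0.4, 0.4]
width: 0.0299
```

Emit:
{"fn": "step_arm", "kwargs": {
  "steps": [
    {"jaw": 0, "tx": 0, "ty": 0, "tz": 0, "ax": 0, "ay": 0, "az": 0},
    {"jaw": 0, "tx": 0, "ty": 0, "tz": 0, "ax": 0, "ay": 0, "az": 0},
    {"jaw": 0, "tx": 0, "ty": 0, "tz": 0, "ax": 0, "ay": 0, "az": 0},
    {"jaw": 0, "tx": 0, "ty": 0, "tz": 0, "ax": 0, "ay": 0, "az": 0}
  ]
}}

```text
time: 2.9
tool_pos: [0.5403, 0.3081, 0.1405]
ee_rot: [3.139, 0.005, 2.979]
wrist_force: [-0.2, -1.0, 3.7]
width: 0.0079
```

Emit:
{"fn": "step_arm", "kwargs": {
  "steps": [
    {"jaw": 0, "tx": 0, "ty": 0, "tz": -0.015, "ax": 0, "ay": 0, "az": 0},
    {"jaw": 0, "tx": 0, "ty": 0, "tz": -0.03, "ax": 0, "ay": 0, "az": 0},
    {"jaw": 0, "tx": 0, "ty": 0, "tz": -0.05, "ax": 0, "ay": 0, "az": 0},
    {"jaw": 0, "tx": 0, "ty": 0, "tz": -0.08, "ax": 0, "ay": 0, "az": 0},
    {"jaw": 0, "tx": 0, "ty": 0, "tz": -0.11, "ax": 0, "ay": 0, "az": 0},
    {"jaw": 0, "tx": 0, "ty": 0, "tz": -0.14, "ax": 0, "ay": 0, "az": 0},
    {"jaw": 0, "tx": 0, "ty": 0, "tz": -0.16, "ax": 0, "ay": 0, "az": 0},
    {"jaw": 0, "tx": 0, "ty": 0, "tz": -0.16, "ax": 0, "ay": 0, "az": 0}
  ]
}}

```text
time: 3.7
tool_pos: [0.5406, 0.3085, 0.3061]
ee_rot: [3.134, 0.013, 2.979]
wrist_force: [0.3, -0.0, -2.2]
width: 0.0075
```

Run:
```python
from h import *
o=get_obs();print(o['tool_pos'],o['ee_rot'],o['width'],o['wrist_force'])
c=camera_model("wrist");im,d=snapshot("wrist");P=cloud(c,d);save('w2',im)
R0=R.from_euler('xyz',o['ee_rot']);T=R0.inv().apply((P-o['tool_pos']).reshape(-1,3)).reshape(P.shape)
v=(d>0)&(abs(T[...,1])<.012)&(T[...,2]<-.012)&(T[...,2]>-.035)
q=T[v];print('top in tool',len(q),np.percentile(q,[1,50,99],axis=0))
delta([.53,-.29,.32],down(188.5))
```

```text
[0.54055681 0.30848087 0.30608861] [3.13350234 0.01275455 2.97947759] 0.00751132056931047 [ 0.28308994 -0.04491268 -2.19886056]
top in tool 3849 [[-0.07125436 -0.01079331 -0.03350109]
 [ 0.01126024  0.00026036 -0.01984193]
 [ 0.07486554  0.01073277 -0.0139896 ]]
t [-0.0868 -0.5919 -0.0194] a [ 0.0042  0.01   -0.3105] mm 599 deg 17.8
```

View pics/w2.png

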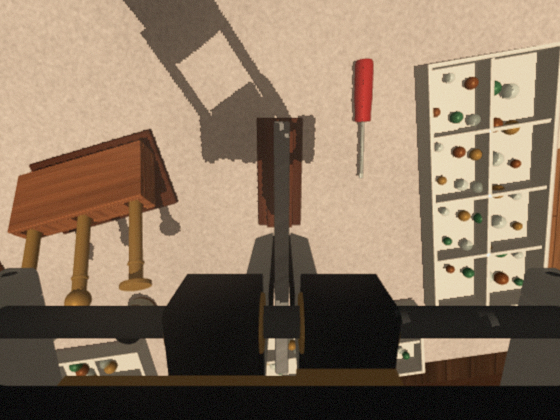

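Run:
```python
from h import *
delta([.545,.308,.365],down(170.7))
delta([.53,-.2,.365],down(188.5))
```

```text
t [-0.0055  0.0009 -0.0618] a [0.0056 0.0092 0.0002] mm 62 deg 0.6
t [-0.0727 -0.5028 -0.064 ] a [ 0.0042  0.01   -0.3105] mm 512 deg 17.8
```

Emit:
{"fn": "step_arm", "kwargs": {
  "steps": [
    {"jaw": 0, "tx": 0, "ty": 0, "tz": -0.03, "ax": 0.004, "ay": 0.01, "az": 0},
    {"jaw": 0, "tx": -0.005, "ty": -0.03, "tz": -0.06, "ax": 0.004, "ay": 0.01, "az": -0.02},
    {"jaw": 0, "tx": -0.01, "ty": -0.07, "tz": -0.064, "ax": 0.004, "ay": 0.01, "az": -0.05},
    {"jaw": 0, "tx": -0.015, "ty": -0.11, "tz": -0.064, "ax": 0.004, "ay": 0.01, "az": -0.08},
    {"jaw": 0, "tx": -0.02, "ty": -0.15, "tz": -0.064, "ax": 0.004, "ay": 0.01, "az": -0.1},
    {"jaw": 0, "tx": -0.027, "ty": -0.19, "tz": -0.064, "ax": 0.004, "ay": 0.01, "az": -0.13},
    {"jaw": 0, "tx": -0.034, "ty": -0.23, "tz": -0.064, "ax": 0.004, "ay": 0.01, "az": -0.15},
    {"jaw": 0, "tx": -0.04, "ty": -0.27, "tz": -0.064, "ax": 0.004, "ay": 0.01, "az": -0.17}
  ]
}}

```text
time: 4.55
tool_pos: [0.5347, 0.0335, 0.3639]
ee_rot: [3.14, -0.004, -3.133]
wrist_force: [1.1, 0.4, -2.1]
width: 0.0081
```

Run:
```python
from h import *
delta([.53,-.2,.36],down(188.5))
```

```text
t [ 0.0067 -0.2335  0.0037] a [ 0.0014 -0.0035 -0.1394] mm 234 deg 8.0
```

Emit:
{"fn": "step_arm", "kwargs": {
  "steps": [
    {"jaw": 0, "tx": 0, "ty": -0.04, "tz": 0, "ax": 0, "ay": 0, "az": -0.03},
    {"jaw": 0, "tx": 0.002, "ty": -0.08, "tz": 0, "ax": 0, "ay": 0, "az": -0.06},
    {"jaw": 0, "tx": 0.004, "ty": -0.12, "tz": 0, "ax": 0, "ay": 0, "az": -0.09},
    {"jaw": 0, "tx": 0.006, "ty": -0.16, "tz": 0, "ax": 0, "ay": 0, "az": -0.12},
    {"jaw": 0, "tx": 0.0067, "ty": -0.2, "tz": 0, "ax": 0, "ay": -0.003, "az": -0.139},
    {"jaw": 0, "tx": 0.0067, "ty": -0.2335, "tz": 0.003, "ax": 0, "ay": -0.003, "az": -0.139},
    {"jaw": 0, "tx": 0.0067, "ty": -0.2335, "tz": 0.003, "ax": 0, "ay": -0.003, "az": -0.139},
    {"jaw": 0, "tx": 0.0067, "ty": -0.2335, "tz": 0.003, "ax": 0, "ay": -0.003, "az": -0.139}
  ]
}}

```text
time: 5.35
tool_pos: [0.5296, -0.2003, 0.3584]
ee_rot: [3.137, -0.004, -2.995]
wrist_force: [-0.7, 0.5, -1.8]
width: 0.0077
```

```bash
cat > slot.py <<'E'
from h import *
import sys
o=get_obs();print(o['tool_pos'],o['ee_rot'],o['width'],o['joint_positions'])
c=camera_model("wrist");im,d=snapshot("wrist");P=cloud(c,d);save(sys.argv[1],im);np.savez('w.npz',im=im,P=P,d=d,o=c['origin'])
R0=R.from_euler('xyz',o['ee_rot']);T=R0.inv().apply((P-o['tool_pos']).reshape(-1,3)).reshape(P.shape)
v=(d>0)&(abs(T[...,1])<.008)&(T[...,2]<-.012)&(T[...,2]>-.03);v[260:]=0
q=T[v];print('board top tool',len(q),np.percentile(q,[.5,50,99.5],axis=0))
x,y,z=P[...,0],P[...,1],P[...,2]
S=(d>0)&(x>.4)&(x<.68)&(y>-.40)&(y<-.2)
m=S&(z>.035)&(z<.05);q=P[m];print('rails',len(q),np.median(q[:,2]),cv2.minAreaRect((q[:,:2]*1000).astype(np.float32)))
f=S&(z>.008)&(z<.018);print('foot z',np.median(z[f]))
n=m.astype(np.uint8)
# slot floor/gap: seen points below the rail tops, inside the hull of the rails
h=cv2.convexHull((q[:,:2]*1000).astype(np.float32))
g=np.array([p for p in P[S&(z<.033)&(z>.005)] if cv2.pointPolygonTest(h,(float(p[0]*1000),float(p[1]*1000)),True)>4])
if len(g): print('gap',len(g),cv2.minAreaRect((g[:,:2]*1000).astype(np.float32)),np.percentile(g[:,2],[5,50,95]))
E
python3 slot.py w3
```

```text
[ 0.52959832 -0.20033695  0.35844402] [ 3.13717494 -0.00364154 -2.99506925] 0.007656443240524163 [-4.62707803e-01  1.47930678e-01  1.01786498e+00  1.67856412e-03
  1.98131083e+00 -2.17935385e+00]
board top tool 2328 [[ 0.00360137 -0.00752226 -0.02918931]
 [ 0.03969605  0.00011225 -0.01990891]
 [ 0.0758651   0.0075054  -0.01320574]]
rails 1801 0.03920039572117212 ((549.6513671875, -316.74737548828125), (181.65371704101562, 35.194007873535156), 8.75271224975586)
foot z 0.01238759909943854
gap 507 ((550.3634033203125, -320.0473937988281), (154.5043182373047, 6.874638557434082), 9.455488204956055) [0.01109704 0.01448298 0.03072202]
```

View pics/w3.png

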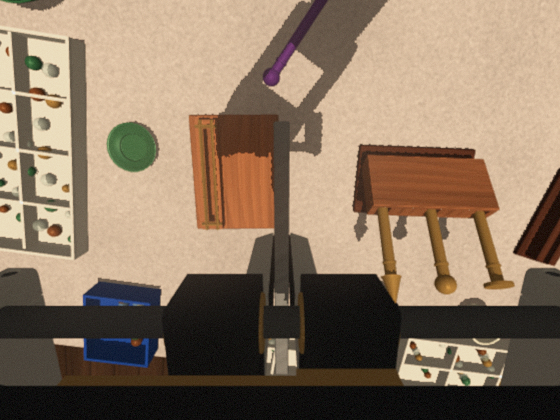

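Run:
```python
from h import *
delta([.550,-.317,.36],down(188.7))
delta([.550,-.317,.205],down(188.7))
```

```text
t [-0.0027 -0.1192 -0.0011] a [ 0.0036 -0.0024 -0.0038] mm 119 deg 0.3
t [-0.003  -0.1197  0.1539] a [ 0.0036 -0.0024 -0.0038] mm 195 deg 0.3
```

Emit:
{"fn": "step_arm", "kwargs": {
  "steps": [
    {"jaw": 0, "tx": -0.001, "ty": -0.04, "tz": 0, "ax": 0.0036, "ay": -0.0024, "az": -0.004},
    {"jaw": 0, "tx": -0.002, "ty": -0.08, "tz": 0, "ax": 0.0036, "ay": -0.0024, "az": -0.004},
    {"jaw": 0, "tx": -0.003, "ty": -0.11, "tz": 0.03, "ax": 0.0036, "ay": -0.0024, "az": -0.004},
    {"jaw": 0, "tx": -0.003, "ty": -0.1197, "tz": 0.07, "ax": 0.0036, "ay": -0.0024, "az": -0.004},
    {"jaw": 0, "tx": -0.003, "ty": -0.1197, "tz": 0.11, "ax": 0.0036, "ay": -0.0024, "az": -0.004},
    {"jaw": 0, "tx": -0.003, "ty": -0.1197, "tz": 0.14, "ax": 0.0036, "ay": -0.0024, "az": -0.004},
    {"jaw": 0, "tx": -0.003, "ty": -0.1197, "tz": 0.1539, "ax": 0.0036, "ay": -0.0024, "az": -0.004},
    {"jaw": 0, "tx": -0.003, "ty": -0.1197, "tz": 0.1539, "ax": 0.0036, "ay": -0.0024, "az": -0.004}
  ]
}}

```text
time: 6.2
tool_pos: [0.5493, -0.315, 0.2022]
ee_rot: [3.138, -0.004, -2.988]
wrist_force: [0.5, -0.9, -1.5]
width: 0.0077
```

```bash
python3 slot.py w4
python3 - <<'E'
from h import *
im,d=snapshot("scene");P=cloud(camera_model("scene"),d);x,y,z=P[...,0],P[...,1],P[...,2]
S=(d>0)&(x>.4)&(x<.68)&(y>-.37)&(y<-.26)
for lo,hi in((.035,.048),(.08,.1),(.1,.16),(.08,.2)):
    q=P[S&(z>lo)&(z<hi)];print(lo,len(q),cv2.minAreaRect((q[:,:2]*1000).astype(np.float32)))
a=im[240:400,130:330];w=cv2.imread('pics/w4.png')[:,:,::-1][60:300,150:400]
save('s4',np.hstack([cv2.resize(a,(440,352),interpolation=3),cv2.resize(w,(360,352),interpolation=3)]))
delta([.550,-.317,.165],down(188.7))
E
```

```text
[ 0.54934684 -0.31499576  0.20223869] [ 3.1376888  -0.00377265 -2.98779693] 0.007738131678862304 [-6.10244529e-01  2.80344969e-01  1.16859959e+00  2.10397382e-04
  1.69807298e+00 -2.33480307e+00]
board top tool 2332 [[ 0.0035156  -0.00743119 -0.02861678]
 [ 0.0396215   0.0001185  -0.01988298]
 [ 0.07584804  0.00753439 -0.01286334]]
rails 1959 0.03887791120350176 ((528.7266235351562, -320.2060241699219), (139.71282958984375, 34.5653076171875), 8.65511417388916)
foot z 0.012288041864233101
0.035 1037 ((548.1175537109375, -317.7403564453125), (183.43832397460938, 35.45845413208008), 8.863982200622559)
0.08 340 ((549.3982543945312, -319.8334045410156), (149.96865844726562, 9.188676834106445), 11.386752128601074)
0.1 1137 ((549.0089721679688, -317.69091796875), (151.70314025878906, 9.155375480651855), 9.86059284210205)
0.08 2263 ((549.3721313476562, -319.7255554199219), (151.57546997070312, 9.404097557067871), 11.38424015045166)
t [ 0.001  -0.0002  0.0418] a [-0.0017  0.0019  0.0014] mm 42 deg 0.2
```

View pics/s4.png

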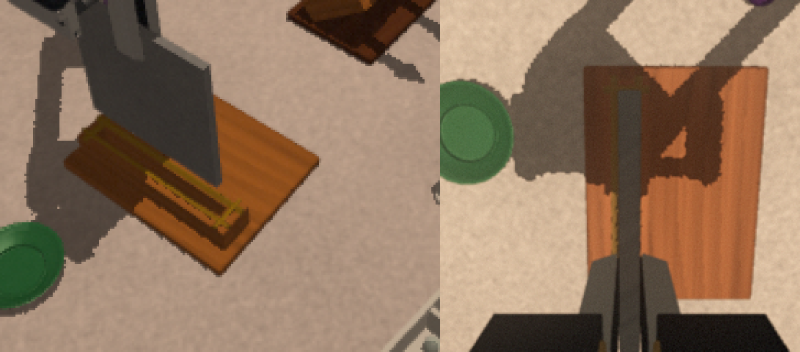

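Emit:
{"fn": "step_arm", "kwargs": {
  "steps": [
    {"jaw": 0, "tx": 0.0015, "ty": 0, "tz": 0.015, "ax": -0.0017, "ay": 0.002, "az": 0.0014},
    {"jaw": 0, "tx": 0.0015, "ty": 0, "tz": 0.022, "ax": -0.0017, "ay": 0.002, "az": 0.0014},
    {"jaw": 0, "tx": 0.0015, "ty": 0, "tz": 0.028, "ax": -0.0017, "ay": 0.002, "az": 0.0014},
    {"jaw": 0, "tx": 0.0015, "ty": 0, "tz": 0.034, "ax": -0.0017, "ay": 0.002, "az": 0.0014},
    {"jaw": 0, "tx": 0.0015, "ty": 0, "tz": 0.039, "ax": -0.0017, "ay": 0.002, "az": 0.0014},
    {"jaw": 0, "tx": 0.0015, "ty": 0, "tz": 0.041, "ax": -0.0017, "ay": 0.002, "az": 0.0014}
  ]
}}

```text
time: 6.9
tool_pos: [0.5491, -0.3167, 0.1649]
ee_rot: [3.141, -0.001, -2.99]
wrist_force: [0.4, 0.3, -2.2]
width: 0.0077
```

Run:
```python
from h import *
o=get_obs();print(o['tool_pos'],o['wrist_force'],o['wrist_torque'])
delta([.5495,-.317,.142],down(188.7))
```

```text
[ 0.54914508 -0.3167011   0.16485102] [ 0.35361904  0.30511401 -2.17318511] [0.08999904 0.01714045 0.05496128]
t [-0.0003 -0.0004  0.0229] a [ 0.0009 -0.001  -0.0001] mm 23 deg 0.1
```

Emit:
{"fn": "step_arm", "kwargs": {
  "steps": [
    {"jaw": 0, "tx": 0, "ty": 0, "tz": 0.005, "ax": 0, "ay": 0, "az": 0},
    {"jaw": 0, "tx": 0, "ty": 0, "tz": 0.01, "ax": 0, "ay": 0, "az": 0},
    {"jaw": 0, "tx": 0, "ty": 0, "tz": 0.014, "ax": 0, "ay": 0, "az": 0},
    {"jaw": 0, "tx": 0, "ty": 0, "tz": 0.018, "ax": 0, "ay": 0, "az": 0},
    {"jaw": 0, "tx": 0, "ty": 0, "tz": 0.021, "ax": 0, "ay": 0, "az": 0},
    {"jaw": 0, "tx": 0, "ty": 0, "tz": 0.023, "ax": 0, "ay": 0, "az": 0}
  ]
}}

```text
time: 7.5
tool_pos: [0.549, -0.3169, 0.1427]
ee_rot: [3.141, -0.001, -2.99]
wrist_force: [-3.2, 1.3, 6.1]
width: 0.0077
```

Emit:
{"fn": "step_arm", "kwargs": {
  "steps": [
    {"jaw": 0, "tx": 0, "ty": 0, "tz": 0.002, "ax": 0, "ay": 0, "az": 0},
    {"jaw": 0, "tx": 0, "ty": 0, "tz": 0.002, "ax": 0, "ay": 0, "az": 0}
  ]
}}

```text
time: 7.7
tool_pos: [0.5489, -0.317, 0.1427]
ee_rot: [-3.141, -0.0, -2.99]
wrist_force: [-3.6, 1.6, 5.0]
width: 0.0075
```

Emit:
{"fn": "step_arm", "kwargs": {
  "steps": [
    {"jaw": 0.3, "tx": 0, "ty": 0, "tz": 0, "ax": 0, "ay": 0, "az": 0},
    {"jaw": 0.35, "tx": 0, "ty": 0, "tz": 0, "ax": 0, "ay": 0, "az": 0},
    {"jaw": 0.4, "tx": 0, "ty": 0, "tz": 0, "ax": 0, "ay": 0, "az": 0},
    {"jaw": 0.4, "tx": 0, "ty": 0, "tz": 0, "ax": 0, "ay": 0, "az": 0},
    {"jaw": 0.4, "tx": 0, "ty": 0, "tz": -0.02, "ax": 0, "ay": 0, "az": 0},
    {"jaw": 0.4, "tx": 0, "ty": 0, "tz": -0.05, "ax": 0, "ay": 0, "az": 0},
    {"jaw": 0.4, "tx": 0, "ty": 0, "tz": -0.1, "ax": 0, "ay": 0, "az": 0},
    {"jaw": 0.4, "tx": 0, "ty": 0, "tz": -0.12, "ax": 0, "ay": 0, "az": 0}
  ]
}}

```text
time: 8.5
tool_pos: [0.55, -0.3176, 0.2681]
ee_rot: [-3.136, 0.005, -2.99]
wrist_force: [-0.3, -1.3, 0.7]
width: 0.0377
```

Run:
```python
from h import *
o=get_obs();print(o['tool_pos'])
for n in("scene","wrist"):
    c=camera_model(n);im,d=snapshot(n);P=cloud(c,d);x,y,z=P[...,0],P[...,1],P[...,2]
    S=(d>0)&(x>.44)&(x<.66)&(y>-.37)&(y<-.26)&(z>.14)&(z<.18)
    q=P[S];print(n,len(q),np.percentile(q[:,2],[2,50,90,98]),cv2.minAreaRect((q[:,:2]*1000).astype(np.float32)))
    if n=="wrist":wr=im
f=np.load('scene.npz')
delta([.48,0.0,.36],down(188.7))
a=snapshot("scene")[0][180:400,130:380];b=wr[:, :]
save('s5',np.hstack([cv2.resize(a,(410,360)),cv2.resize(b,(390,360))]))
```

```text
[ 0.55003252 -0.3175783   0.26806733]
scene 703 [0.1406974  0.15777459 0.16326312 0.16416682] ((546.811279296875, -317.20513916015625), (151.27845764160156, 10.430294036865234), 9.148012161254883)
wrist 1285 [0.16063301 0.16221376 0.16314182 0.16367664] ((547.06982421875, -317.2834167480469), (148.66053771972656, 7.808651447296143), 8.979663848876953)
t [ 0.0209  0.3242 -0.0947] a [-0.0072  0.0067  0.    ] mm 338 deg 0.6
```

View pics/s5.png

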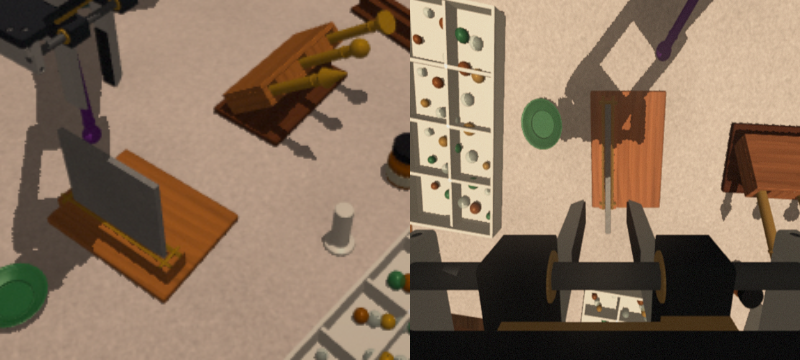

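Run:
```python
from h import *
delta([.52,0.035,.35],down(186))
```

```text
t [-0.0243  0.3524 -0.0868] a [-0.0033  0.0029  0.0471] mm 364 deg 2.7
```

Emit:
{"fn": "step_arm", "kwargs": {
  "steps": [
    {"jaw": 0.4, "tx": 0, "ty": 0.02, "tz": -0.04, "ax": 0, "ay": 0, "az": 0.01},
    {"jaw": 0.4, "tx": -0.005, "ty": 0.06, "tz": -0.07, "ax": 0, "ay": 0, "az": 0.02},
    {"jaw": 0.4, "tx": -0.01, "ty": 0.11, "tz": -0.087, "ax": 0, "ay": 0, "az": 0.03},
    {"jaw": 0.4, "tx": -0.015, "ty": 0.16, "tz": -0.087, "ax": 0, "ay": 0, "az": 0.04},
    {"jaw": 0.4, "tx": -0.02, "ty": 0.21, "tz": -0.087, "ax": 0, "ay": 0, "az": 0.047},
    {"jaw": 0.4, "tx": -0.024, "ty": 0.26, "tz": -0.087, "ax": -0.003, "ay": 0.003, "az": 0.047},
    {"jaw": 0.4, "tx": -0.024, "ty": 0.31, "tz": -0.087, "ax": -0.003, "ay": 0.003, "az": 0.047},
    {"jaw": 0.4, "tx": -0.024, "ty": 0.352, "tz": -0.087, "ax": -0.003, "ay": 0.003, "az": 0.047}
  ]
}}

```text
time: 9.45
tool_pos: [0.5187, 0.0367, 0.3468]
ee_rot: [3.141, -0.005, -3.036]
wrist_force: [0.2, 0.0, 0.5]
width: 0.0372
```

Emit:
{"fn": "step_arm", "kwargs": {
  "steps": [
    {"jaw": 0.4, "tx": 0, "ty": 0, "tz": 0, "ax": 0, "ay": 0, "az": 0}
  ]
}}

```text
time: 9.55
tool_pos: [0.5173, 0.0415, 0.3447]
ee_rot: [3.139, -0.009, -3.029]
wrist_force: [0.0, -0.6, 0.8]
width: 0.0377
```

```bash
cat > stem.py <<'E'
from h import *
import sys
o=get_obs();print(o['tool_pos'],o['ee_rot'],o['joint_positions'])
for n in("wrist","scene","top"):
    c=camera_model(n);im,d=snapshot(n);P=cloud(c,d);save(sys.argv[1]+n,im)
    for r in silhouettes(n,"stem_ball"):
        m=r["pixels"]&(d>0)&(P[...,2]>.07)&(abs(P[...,1]-.03)<.1);
        if m.sum()<60: continue
        q=P[m];med=np.median(q,0)
        q=q[np.abs(q[:,1]-med[1])<.03]
        for _ in range(3):
            v=np.linalg.svd(q-q.mean(0))[2][0];v*=np.sign(v[2])
            e=np.linalg.norm(np.cross(q-q.mean(0),v),axis=1);q=q[e<.015]
        print(n,round(r["confidence"],2),r["rect"],len(q),'mean',q.mean(0).round(4),'dir',v.round(3),'tilt',np.degrees(np.arccos(v[2])).round(1),'az',np.degrees(np.arctan2(v[1],v[0])).round(1))
E
python3 stem.py t1
```

```text
[0.5173087  0.04153464 0.34468134] [ 3.13853715 -0.00872098 -3.02863435] [-3.03423235e-02  3.64880017e-02  1.16599890e+00  1.91339062e-03
  1.94817306e+00 -1.71338665e+00]
wrist 0.71 [264.7, 200.5, 288.2, 288.3] 1056 mean [0.5955 0.0418 0.1361] dir [0.746 0.083 0.661] tilt 48.6 az 6.4
scene 0.82 [311.2, 202.5, 353.4, 221.4] 316 mean [0.5991 0.0359 0.1334] dir [0.762 0.065 0.644] tilt 49.9 az 4.9
```

```bash
sed -n 1,1p h.py
python3 - <<'E'
import cv2
cv2.imwrite('pics/t1v.png',cv2.imread('pics/t1wrist.png'))
E
```

```text
from bench import *
```

View pics/t1v.png

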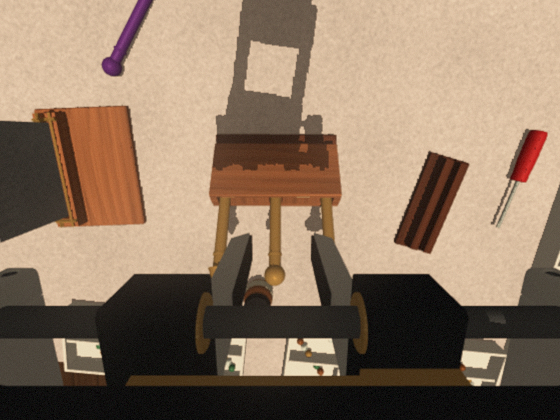

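```bash
cat >> h.py <<'E'
def stemR(tilt,az):
    t,a=np.radians([tilt,az]);s=np.array([np.sin(t)*np.cos(a),np.sin(t)*np.sin(a),np.cos(t)])
    z=np.array([np.cos(t)*np.cos(a),np.cos(t)*np.sin(a),-np.sin(t)]);x=-s
    return s,z,R.from_matrix(np.stack([x,np.cross(z,x),z],1))
E
python3 - <<'E'
from h import *
s,z,Rm=stemR(50,6);g=np.array([.5995,.041,.131])-.0455*s
T=g+.011*z;print(g,T);delta(T-.1*z,Rm)
E
```

```text
[0.56483592 0.03735666 0.10175316] [0.57186785 0.03809574 0.09332667]
t [ 0.01   -0.0028  0.1758] a [-1.000e-04 -7.054e-01 -2.000e-03] mm 176 deg 40.4
```

Emit:
{"fn": "step_arm", "kwargs": {
  "steps": [
    {"jaw": 0.4, "tx": 0.005, "ty": -0.001, "tz": 0.02, "ax": 0, "ay": -0.13, "az": 0},
    {"jaw": 0.4, "tx": 0.01, "ty": -0.0028, "tz": 0.04, "ax": 0, "ay": -0.26, "az": 0},
    {"jaw": 0.4, "tx": 0.01, "ty": -0.0028, "tz": 0.06, "ax": 0, "ay": -0.39, "az": 0},
    {"jaw": 0.4, "tx": 0.01, "ty": -0.0028, "tz": 0.08, "ax": 0, "ay": -0.52, "az": 0},
    {"jaw": 0.4, "tx": 0.01, "ty": -0.0028, "tz": 0.11, "ax": 0, "ay": -0.64, "az": 0},
    {"jaw": 0.4, "tx": 0.01, "ty": -0.0028, "tz": 0.14, "ax": 0, "ay": -0.705, "az": 0},
    {"jaw": 0.4, "tx": 0.01, "ty": -0.0028, "tz": 0.1758, "ax": 0, "ay": -0.705, "az": 0},
    {"jaw": 0.4, "tx": 0.01, "ty": -0.0028, "tz": 0.1758, "ax": 0, "ay": -0.705, "az": 0}
  ]
}}

```text
time: 10.65
tool_pos: [0.5035, 0.0306, 0.1614]
ee_rot: [3.137, 0.684, -3.044]
wrist_force: [-1.0, -0.7, -0.9]
width: 0.0379
```

Emit:
{"fn": "step_arm", "kwargs": {
  "steps": [
    {"jaw": 0.4, "tx": 0, "ty": 0, "tz": 0, "ax": 0, "ay": 0, "az": 0}
  ]
}}

```text
time: 10.75
tool_pos: [0.5044, 0.0295, 0.1631]
ee_rot: [3.138, 0.686, -3.046]
wrist_force: [0.2, 0.0, 0.6]
width: 0.0376
```

```bash
python3 stem.py t2
python3 - <<'E'
from h import *
s,z,Rm=stemR(50,6);g=np.array([.5995,.041,.131])-.0455*s
delta(g+.011*z,Rm)
# wrist view in the tool frame: points near shank, mid lateral offset
o=get_obs();R0=R.from_euler('xyz',o['ee_rot']);c=camera_model("wrist");im,d=snapshot("wrist");P=cloud(c,d)
G=Rm.inv().apply((P-g).reshape(-1,3)).reshape(P.shape)  # frame of the planned grasp
for lo,hi in((-.05,-.03),(-.03,-.015),(-.015,0),(0,.015)):
    m=(d>0)&(G[...,0]>lo)&(G[...,0]<hi)&(abs(G[...,1])<.02)&(abs(G[...,2])<.02);q=G[m]
    if len(q)>5: print(lo,len(q),np.percentile(q[:,1],[2,50,98]).round(4),'z top',np.percentile(q[:,2],[2,10,50]).round(4))
E
```

```text
[0.50442503 0.0294759  0.16307423] [ 3.13757043  0.68639721 -3.04586922] [-0.17198893 -0.49336015  2.1028184   0.22501299  0.87687972 -1.9253716 ]
wrist 0.83 [271.0, 199.8, 300.3, 306.4] 1939 mean [0.5838 0.0403 0.1259] dir [0.761 0.083 0.644] tilt 49.9 az 6.2
scene 0.87 [310.1, 203.7, 352.1, 222.0] 311 mean [0.5984 0.0357 0.1328] dir [0.769 0.067 0.635] tilt 50.6 az 5.0
top 0.54 [247.7, 139.7, 258.0, 180.1] 261 mean [0.5921 0.0413 0.1343] dir [0.753 0.088 0.652] tilt 49.3 az 6.7
t [-0.0074  0.0008  0.0974] a [-0.0007 -0.0105 -0.0051] mm 98 deg 0.7
-0.05 338 [-0.0063  0.0011  0.0086] z top [-0.0087 -0.008  -0.0064]
-0.03 264 [-0.0061  0.0012  0.0085] z top [-0.0088 -0.0081 -0.0066]
-0.015 292 [-0.0069  0.0008  0.0085] z top [-0.0087 -0.008  -0.0066]
0 290 [-0.0067  0.0013  0.0084] z top [-0.0088 -0.008  -0.0065]
```

Emit:
{"fn": "step_arm", "kwargs": {
  "steps": [
    {"jaw": 0.4, "tx": -0.007, "ty": 0.0018, "tz": 0.025, "ax": 0, "ay": -0.01, "az": -0.005},
    {"jaw": 0.4, "tx": -0.0074, "ty": 0.0018, "tz": 0.05, "ax": 0, "ay": -0.01, "az": -0.005},
    {"jaw": 0.4, "tx": -0.0074, "ty": 0.0018, "tz": 0.07, "ax": 0, "ay": -0.01, "az": -0.005},
    {"jaw": 0.4, "tx": -0.0074, "ty": 0.0018, "tz": 0.085, "ax": 0, "ay": -0.01, "az": -0.005},
    {"jaw": 0.4, "tx": -0.0074, "ty": 0.0018, "tz": 0.094, "ax": 0, "ay": -0.01, "az": -0.005},
    {"jaw": 0.4, "tx": -0.0074, "ty": 0.0018, "tz": 0.0974, "ax": 0, "ay": -0.01, "az": -0.005},
    {"jaw": 0.4, "tx": -0.0074, "ty": 0.0018, "tz": 0.0974, "ax": 0, "ay": -0.01, "az": -0.005}
  ]
}}

```text
time: 11.8
tool_pos: [0.5717, 0.0393, 0.0929]
ee_rot: [-3.141, 0.697, -3.037]
wrist_force: [-0.1, 0.1, -0.0]
width: 0.0374
```

Run:
```python
from h import *
s,z,Rm=stemR(50,6);g=np.array([.5995,.041,.131])-.0455*s
delta(g+.011*z,Rm);print(get_obs()['wrist_force'])
```

```text
t [-0.0003 -0.0012 -0.0003] a [-0.0003 -0.0012  0.    ] mm 1 deg 0.1
[-0.052465    0.12264732 -0.04508734]
```

Accurate. I close the jaws, then draw along the stem (tool -x).

Emit:
{"fn": "step_arm", "kwargs": {
  "steps": [
    {"jaw": 0.1, "tx": 0, "ty": 0, "tz": 0, "ax": 0, "ay": 0, "az": 0},
    {"jaw": 0, "tx": 0, "ty": 0, "tz": 0, "ax": 0, "ay": 0, "az": 0},
    {"jaw": 0, "tx": 0, "ty": 0, "tz": 0, "ax": 0, "ay": 0, "az": 0},
    {"jaw": 0, "tx": 0, "ty": 0, "tz": 0, "ax": 0, "ay": 0, "az": 0},
    {"jaw": 0, "tx": 0, "ty": 0, "tz": 0, "ax": 0, "ay": 0, "az": 0}
  ]
}}

```text
time: 12.3
tool_pos: [0.572, 0.0393, 0.0937]
ee_rot: [-3.141, 0.698, -3.037]
wrist_force: [-1.3, -0.2, 2.3]
width: 0.0151
```

Emit:
{"fn": "step_arm", "kwargs": {
  "steps": [
    {"jaw": 0, "tx": -0.01, "ty": 0, "tz": 0, "ax": 0, "ay": 0, "az": 0},
    {"jaw": 0, "tx": -0.025, "ty": 0, "tz": 0, "ax": 0, "ay": 0, "az": 0},
    {"jaw": 0, "tx": -0.04, "ty": 0, "tz": 0, "ax": 0, "ay": 0, "az": 0},
    {"jaw": 0, "tx": -0.055, "ty": 0, "tz": 0, "ax": 0, "ay": 0, "az": 0},
    {"jaw": 0, "tx": -0.07, "ty": 0, "tz": 0, "ax": 0, "ay": 0, "az": 0},
    {"jaw": 0, "tx": -0.085, "ty": 0, "tz": 0, "ax": 0, "ay": 0, "az": 0},
    {"jaw": 0, "tx": -0.1, "ty": 0, "tz": 0, "ax": 0, "ay": 0, "az": 0},
    {"jaw": 0, "tx": -0.105, "ty": 0, "tz": 0, "ax": 0, "ay": 0, "az": 0}
  ]
}}

```text
time: 13.1
tool_pos: [0.6535, 0.0478, 0.1626]
ee_rot: [-3.141, 0.7, -3.036]
wrist_force: [0.1, 0.1, -1.9]
width: 0.0152
```

Run:
```python
from h import *
o=get_obs();print(o['joint_positions'],o['wrist_force'],o['width'])
s,z,Rm=stemR(50,6);g=np.array([.5995,.041,.131])+(.105-.0455)*s
delta(g+.011*z,Rm)
delta([.61,.03,.30],down(186))
```

```text
[-0.07313394 -0.10729408  1.82830858  0.16955966  0.73556442 -1.83402158] [ 0.05609162  0.12030438 -1.90049633] 0.01522946344251928
t [ 0.0025 -0.0011  0.0002] a [-0.0007  0.0018  0.0003] mm 3 deg 0.1
t [-0.054  -0.0132 -0.1342] a [-8.000e-04  6.999e-01  1.000e-04] mm 145 deg 40.1
```

Emit:
{"fn": "step_arm", "kwargs": {
  "steps": [
    {"jaw": 0, "tx": -0.02, "ty": 0, "tz": -0.03, "ax": 0, "ay": 0.03, "az": 0},
    {"jaw": 0, "tx": -0.035, "ty": 0, "tz": -0.06, "ax": 0, "ay": 0.12, "az": 0},
    {"jaw": 0, "tx": -0.05, "ty": -0.005, "tz": -0.09, "ax": 0, "ay": 0.24, "az": 0},
    {"jaw": 0, "tx": -0.054, "ty": -0.01, "tz": -0.12, "ax": 0, "ay": 0.36, "az": 0},
    {"jaw": 0, "tx": -0.054, "ty": -0.013, "tz": -0.134, "ax": 0, "ay": 0.48, "az": 0},
    {"jaw": 0, "tx": -0.054, "ty": -0.013, "tz": -0.134, "ax": 0, "ay": 0.6, "az": 0},
    {"jaw": 0, "tx": -0.054, "ty": -0.013, "tz": -0.134, "ax": 0, "ay": 0.7, "az": 0},
    {"jaw": 0, "tx": -0.054, "ty": -0.013, "tz": -0.134, "ax": 0, "ay": 0.7, "az": 0}
  ]
}}

```text
time: 13.9
tool_pos: [0.6123, 0.0303, 0.296]
ee_rot: [-3.142, -0.005, -3.037]
wrist_force: [0.4, 0.0, -2.0]
width: 0.0151
```

Run:
```python
from h import *
o=get_obs();print(o['joint_positions'],o['wrist_force'],o['width'])
# stand frame: origin ~(.548,-.317), yaw 8.8; grasp at s~110 -> mid 10 mm towards robot
a=np.radians(8.8);ex=np.array([np.cos(a),np.sin(a)]);ey=np.array([-np.sin(a),np.cos(a)])
t=np.array([.548,-.317])+.01*ex+.085*ey;print(t)
delta([*t,.30],down(188.8));delta([*t,.105],down(188.8))
```

```text
[-4.25055169e-02  2.35698415e-01  1.03913657e+00 -8.53161507e-04
  1.87208206e+00 -1.71822659e+00] [ 0.3697425   0.02028316 -1.99574677] 0.015122475396831862
[ 0.54487849 -0.23147073]
t [ 0.0944 -0.2533 -0.0035] a [ 0.0001 -0.0054 -0.0489] mm 270 deg 2.8
t [ 0.0934 -0.2533  0.1915] a [ 0.0001 -0.0054 -0.0489] mm 331 deg 2.8
```

Emit:
{"fn": "step_arm", "kwargs": {
  "steps": [
    {"jaw": 0, "tx": 0.013, "ty": -0.035, "tz": 0, "ax": 0, "ay": -0.005, "az": -0.01},
    {"jaw": 0, "tx": 0.026, "ty": -0.07, "tz": 0, "ax": 0, "ay": -0.005, "az": -0.02},
    {"jaw": 0, "tx": 0.04, "ty": -0.11, "tz": 0, "ax": 0, "ay": -0.005, "az": -0.03},
    {"jaw": 0, "tx": 0.055, "ty": -0.15, "tz": 0, "ax": 0, "ay": -0.005, "az": -0.04},
    {"jaw": 0, "tx": 0.07, "ty": -0.19, "tz": 0, "ax": 0, "ay": -0.005, "az": -0.049},
    {"jaw": 0, "tx": 0.085, "ty": -0.23, "tz": 0, "ax": 0, "ay": -0.005, "az": -0.049},
    {"jaw": 0, "tx": 0.094, "ty": -0.2533, "tz": 0, "ax": 0, "ay": -0.005, "az": -0.049},
    {"jaw": 0, "tx": 0.094, "ty": -0.2533, "tz": 0, "ax": 0, "ay": -0.005, "az": -0.049}
  ]
}}

```text
time: 14.7
tool_pos: [0.5435, -0.2345, 0.2961]
ee_rot: [-3.14, 0.0, -2.993]
wrist_force: [-0.7, 1.2, -1.0]
width: 0.0149
```

Run:
```python
from h import *
delta([.545,-.2315,.105],down(188.8));print(get_obs()['width'])
```

```text
t [-0.0019  0.003   0.1911] a [-0.0014  0.     -0.0053] mm 191 deg 0.3
0.014930479346526093
```

Emit:
{"fn": "step_arm", "kwargs": {
  "steps": [
    {"jaw": 0, "tx": -0.0019, "ty": 0.003, "tz": 0.03, "ax": 0, "ay": 0, "az": -0.005},
    {"jaw": 0, "tx": -0.0019, "ty": 0.003, "tz": 0.065, "ax": 0, "ay": 0, "az": -0.005},
    {"jaw": 0, "tx": -0.0019, "ty": 0.003, "tz": 0.1, "ax": 0, "ay": 0, "az": -0.005},
    {"jaw": 0, "tx": -0.0019, "ty": 0.003, "tz": 0.135, "ax": 0, "ay": 0, "az": -0.005},
    {"jaw": 0, "tx": -0.0019, "ty": 0.003, "tz": 0.165, "ax": 0, "ay": 0, "az": -0.005},
    {"jaw": 0, "tx": -0.0019, "ty": 0.003, "tz": 0.185, "ax": 0, "ay": 0, "az": -0.005},
    {"jaw": 0, "tx": -0.0019, "ty": 0.003, "tz": 0.191, "ax": 0, "ay": 0, "az": -0.005},
    {"jaw": 0, "tx": -0.0019, "ty": 0.003, "tz": 0.191, "ax": 0, "ay": 0, "az": -0.005}
  ]
}}

```text
time: 15.5
tool_pos: [0.5445, -0.2303, 0.1044]
ee_rot: [-3.141, -0.001, -2.988]
wrist_force: [-0.2, -1.3, 0.5]
width: 0.015
```

Emit:
{"fn": "step_arm", "kwargs": {
  "steps": [
    {"jaw": 0, "tx": 0, "ty": 0, "tz": 0, "ax": 0, "ay": 0, "az": 0},
    {"jaw": 0, "tx": 0, "ty": 0, "tz": 0, "ax": 0, "ay": 0, "az": 0},
    {"jaw": 0, "tx": 0, "ty": 0, "tz": 0, "ax": 0, "ay": 0, "az": 0}
  ]
}}

```text
time: 15.8
tool_pos: [0.5453, -0.2306, 0.106]
ee_rot: [-3.14, 0.002, -2.987]
wrist_force: [0.4, -0.0, -1.1]
width: 0.0153
```

Run:
```python
from h import *
o=get_obs();print(o['tool_pos'],o['wrist_force'],o['width'],o['qvel'].round(3))
a=np.radians(8.8);ex=np.array([np.cos(a),np.sin(a),0]);ey=np.array([-np.sin(a),np.cos(a),0]);O=np.array([.548,-.317,0])
for n in("scene","top","wrist"):
    c=camera_model(n);im,d=snapshot(n);P=cloud(c,d)
    S=np.stack([(P-O)@ex,(P-O)@ey,P[...,2]],-1)
    B=(d>0)&(abs(S[...,1])<.03)&(abs(S[...,0])<.1)&(S[...,2]>.14)&(S[...,2]<.175)
    if B.sum()>20: q=P[B];print(n,'board',len(q),np.percentile(q[:,2],[50,95]).round(4),cv2.minAreaRect((q[:,:2]*1000).astype(np.float32)))
    for r in silhouettes(n,"stem_ball"):
        m=r["pixels"]&(d>0)&(S[...,2]>.07);q=S[m]
        if len(q)<30: continue
        v=np.linalg.svd(q-q.mean(0))[2][0];print(n,'stem',r["rect"],len(q),np.percentile(q,[3,50,97],axis=0).round(3),'dir',v.round(3))
    if n=="scene": save('end',cv2.resize(im[140:400,100:440],(784,600)))
```

```text
[ 0.54526734 -0.23058171  0.10601972] [ 0.43490793 -0.01149134 -1.06405512] 0.015345603806462152 [-0.002  0.004  0.005 -0.001 -0.001 -0.   ]
scene board 707 [0.1577 0.1636] ((546.3596801757812, -317.5181884765625), (152.15054321289062, 9.674286842346191), 8.948533058166504)
scene stem [212.1, 259.3, 271.4, 293.2] 440 [[-0.019  0.074  0.114]
 [ 0.067  0.081  0.124]
 [ 0.106  0.092  0.131]] dir [1.    0.004 0.022]
top board 86 [0.1593 0.1634] ((495.25634765625, -324.577392578125), (49.91825485229492, 8.836328506469727), 6.7191267013549805)
top stem [353.4, 181.7, 365.2, 201.9] 123 [[-0.066  0.078  0.115]
 [-0.039  0.087  0.121]
 [-0.014  0.094  0.127]] dir [-1.    -0.018 -0.014]
wrist board 12989 [0.1581 0.1628] ((543.9277954101562, -317.38128662109375), (144.56126403808594, 10.089919090270996), 8.652262687683105)
wrist stem [261.9, 47.4, 301.0, 376.2] 8443 [[-0.096  0.078  0.118]
 [-0.033  0.086  0.122]
 [ 0.083  0.093  0.124]] dir [1.    0.002 0.003]
```

View pics/end.png

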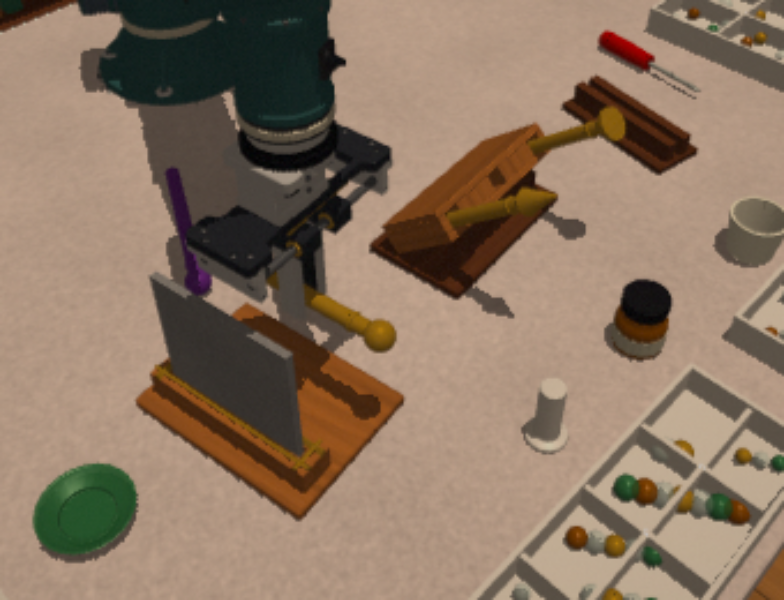

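```bash
python3 -c "
from h import *
print(close_job())"
```

```text
the job is handed in; nothing more can be done
None
```

The job is handed in at about 16 s of robot time, well under the 61 s limit. No verdict was reported.

**Board:** I lifted it out of the groove block, lowered it into the stand's slot until it met the floor, and let go. Its top edge measures 162 mm above the table, as it should when seated. The wrist view just after release put its middle within about 1 mm sideways and 2–3 mm lengthwise of my slot estimate. It lies within 0.5° of the slot's direction.

**Stem:** I drew the brass ball-headed stem from the middle socket, levelled it, and am holding it in front of the board. Measured in the stand's frame:

| Check | Measured | Required |
|---|---|---|
| Tilt from level | about 1° | within 15° |
| Angle to the board | about 0.2–1° | within 0.3 rad (17°) |
| Middle along the board | about 0 mm | within ±60 mm |
| Middle in front of the board | about 85 mm | 30–150 mm |
| Middle above the table | about 117 mm | 60–170 mm |

In the last scene picture the stem touches nothing but the gripper. The arm was still with the jaws on the shank (15.3 mm opening).

**Bystanders:** in that picture the other two stems, the purple look-alike and the things on the table appear where they were. I checked this by eye only.

**Disagreements:** the cameras differ by 1–4 mm on the slot's lengthwise position. The last top and wrist views saw only part of the board, because the arm hid the rest. The last force reading under the held stem was 1.1 N, against about 2 N earlier; I put this down to sensor noise.

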